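# Lock the push-and-turn cap on the inhibitor jar

### The job

Close the amber jar on the conservation bench with its blue cap: drop the cap's two lugs through the green-marked slots of the white collar, push it down against the spring, twist it clockwise to the stop and let it rise so that the lugs lock under the red dots. Be gentle: the spring needs only about 10 N, and neither pressing nor forcing the twist at the stop may load the jar with more than 35 N. Let go of the cap and leave the other things on the bench where they are.

Things in the scene. Friction and masses are not known exactly. Their poses are not given: they have to be found in the camera images.
- cap: Loose blue cap, 50-100 g. Round core 44 mm across, 18 mm high; at its foot two lugs along its +x and -x reach 31 mm from the axis, each 11.5 mm wide, 5 mm high (z 0-5). On top an orange wing grip, 40 mm long along x, 12 thick along y, z = 18 to 44 mm. Origin: centre of underside, z up. A half turn makes no difference. Starts upright on the bench.
- jar: Amber jar, 80 mm across, white collar 74 mm across on top, in a fixed aluminium cup on a dark foot 116 mm across. Origin: centre of its underside (13 mm over the bench), z up; collar top at z = 90 mm. Locked cap: its x along the jar's x (3-4 degrees of play), origin at z = 81 mm. The jar is loose in the cup: a cap twisted under load drags it round by 0 to 0.6 rad before it is held.
- collar (a point): Centre of the collar's top face, on the jar's axis. Below it a bore 48 mm across for the cap's core. Lugs turn only when their top is 7 mm below this face (cap origin under 78 mm in the jar's frame; 12 mm under this face). They then pass clockwise (from above) under the collar to a fixed stop just past the red dots, where they can rise 3 mm into notches.
- slot (a point): One of the two slots in the collar for the lugs (the other is opposite), open at the top, marked by a green bar; this point is 29.5 mm from the axis, level with the collar's top, 45 degrees counter-clockwise of the jar's +x seen from above. A lug has 3 degrees of play each way in it. From slot to stop is 45 to 52 degrees of the jar; the hand turns up to 0.6 rad more, as the jar drags.
- red_dot (a point): One of the two red dots on the collar's top (the other is opposite), 32.5 mm from the axis along the jar's +x: the lug's place when locked, with the wing pointing at the dots.
- seal: Black sprung round seal plate in the bore, 47 mm across; origin: centre of its face, at z = 84 mm in the jar's frame when free. It pushes the cap up with 1.5 N/mm: 4.5 N when locked, 9 N when the lugs just clear the collar, 13.5 N at its hard bottom, 9 mm down. Friction under this press resists the twist with 0.05 to 0.15 N m.
- pad: Rubber pad under the jar: it sinks 0.25 mm per N, at most 5 mm, and the jar with it. Origin: centre of its top face = the jar's underside.
- tube: Bystander: green bronze tube, 190 mm long with a flared end, lying on a cream foam pad (22 mm high); origin at the pad's underside.
- white_bottle: Bystander: white bottle, 56 mm across, 140 mm high; origin under its centre.
- closed_jar: Bystander: closed amber jar, 68 mm across, 85 mm high, grey lid; origin under its centre.
- dish: Bystander: white dish, 90 mm across, 16 mm high; origin under its centre.
- shard: Bystander: green bronze shard, 34 x 22 x 13 mm; origin under its centre.
- brush: Bystander: flat brush, 170 mm long, lying along its x.
- tweezers: Bystander: steel tweezers, 120 mm long, 6 mm high, lying along its x.
Not all that is in view belongs to the job. Of the things like the cap, leave any that is yellow; of the rest the smaller one is meant.

How it is judged:
By the outcome, as a careful person would: the job done as asked, in the order asked, and still so for the second after the job is handed in, with the robot touching nothing.
It also fails if it takes over 72 s, if anything falls off the work surface, if the arm or the gripper's body presses on something with over 40 N, if the wrist force passes 120 N, or if a joint passes its speed limit or range.

### The arm

A 7-joint arm with a two-finger parallel gripper is mounted at the origin on the work surface. World frame = base frame: x ahead of the robot, y to its left, z up, the work surface at z = 0. Lengths are in m, angles in rad, forces in N, time in s.
With the tool pointing down it reaches from about 0.4 to 0.85 m from the base axis. Payload 10.4 kg.
Tool frame: the origin (TCP) lies midway between the tips of the shut fingers; the grasp point (between the pads) lies 19 mm behind it (manip.tcp_to_grasp is the distance from the TCP to the grasp point, in m); z points along the fingers, y is the line along which they close (so a half turn about z gives the same grasp; the last joint's range is limited). The gripper opens to 85 mm and grips with 20 to 120 N. Pads are 22 mm wide; open, the fingers measure 114 mm over their backs; the gripper's body (76 mm by 85 mm) begins 54 mm behind the grasp point. The pads swing forward as they close: fully open they stand 13 mm farther back than shut.
Start: joints at [-0.023, 0.332, -0.065, 1.46, 0.022, 1.35, -0.088], TCP at [0.625, 0, 0.231] pointing down, gripper open.
Joint ranges: [-2.6, 2.6], [-0.5, 2.12], [-1.47, 1.34], [0.16, 2.42], [-1.27, 4.41], [0.06, 2.06], [-2.6, 2.6]. Speed limits (rad/s): [2.22, 2.22, 2.79, 2.79, 3.14, 3.14, 3.14].

### API

Orientations are given as a rotation vector (axis times angle).
In Python, from workcell import readout, read_camera, sign_off, outline_of, pinpoint, manip gives the robot as it stands.
- The arm moves only by the shell command python3 -m jog 'ROWS' [FORCE]. ROWS is JSON, a list of rows, each an object of numbers: "dx", "dy", "dz": the shift along the tool's x, y, z in mm; "spin": the turn about the tool's z in degrees; "hand": the finger opening in mm, from 0 to 85.4. In form: [{"dx": .., "dy": .., "dz": .., "spin": .., "hand": ..}, ...]. A call has 1 to 8 rows; each row is the pose to reach, as a shift and turn from the pose commanded when the call began, along the tool's axes at that moment; what a row does not reach only later rows make up. A row lasts 1/10 s, in which the tool goes at most 50 mm and 8.59 degrees, less where a joint would pass 70% of its speed; a pose out of reach is approached as far as the arm can. A call with a gripper value outside its range is refused whole. The fingers move at their own pace and stop on an object; FORCE is the grip in N (left out, the last holds). Time passes only in rows, so rows that repeat a pose let the fingers close. It gives the time, the measured TCP pose, the force, the opening and the grip force at its end, in the units of the state.
- readout.sense(): the state, without advancing time (a new reading comes with each control period).
- read_camera(name): name is "scene" or "side" or "wrist"; returns a dict with "frame" (384x512x3 uint8, red, green, blue), "z_map" (384x512 float32, m along the optical axis (not along the pixel's ray), 0 where there is no reading), "vertical_fov" (degrees; the focal length in pixels is half the picture's height over the tangent of half this angle, whatever the lens; pixels are square), "cx", "cy" (the principal point, pixels), "rvec" (rotation vector, rad) and "tvec" (3), from world to camera coordinates, as OpenCV has them. Camera axes: x right, y down, z forward; pixel columns grow to the right and rows downward; lengths in m; the calibration is good to about 2 mm. A picture is of the moment at which its call begins.
- sign_off(): hands the job in; it is judged then, once.
Trained networks look in a picture, given as the dict that the camera call returned (one of the last four; its "shot" number tells which), for a name from the list of things; names that differ only in an ending like _2 or _b are one class to them, and where a whole thing is asked for, a point or a joint stands for the part that bears it (a point fixed in the world has none). Each returns a list of dicts, best first, with "confidence" (0 to 1); they miss things now and then, are a little off and sometimes report something else, mostly with a low value. They report only what shows in the picture. A call takes as long as a camera call. They do not tell look-alikes from the thing itself.
- outline_of(picture, label): "pixels" (384x512 bool, what is visible of it).
- pinpoint(picture, label): "point" ([x, y, z] in m, in the coordinates of the camera as it stood for that picture, good to about 4 mm: a listed point, or the origin of a listed thing).
The state is a dict: "t": time; "joints": joint angles; "qvel": joint speeds; "joint_efforts": joint torques, N m; "tcp_pos": TCP position; "ee_rot": TCP orientation; "force": force on the tool from outside, world axes, zero at the start; "ft_torque": the same for the moment, N m; "gripper_width": finger opening in m; "gripper_force": force on a finger pad.
Only numpy, scipy, OpenCV 4.12 (cv2) and the standard library are available. Lean on these libraries where they do the work, as an engineer would, in place of code of your own. Each camera call takes 0.05 s, during which the arm holds its last target. There are 200 camera calls.

## Working session

There is one attempt and no reset: what is moved stays moved. The work goes in short steps, Python scripts to look and compute and a shell command to move; the robot and the scene stay as the last step left them, time stands still between calls to the robot, and variables do not carry over. Pictures are saved under pics/ and viewed, at most 10 in all, crops included, and the job is handed in when it is done.

```bash
mkdir -p pics; cat > h.py <<'E'
import numpy as np,cv2
from workcell import readout, read_camera, sign_off, outline_of, pinpoint, manip
def f(p): return 192/np.tan(np.radians(p["vertical_fov"])/2)
def toW(p,X):
    R=cv2.Rodrigues(np.array(p["rvec"],float))[0]; return (np.atleast_2d(X)-np.array(p["tvec"]).ravel())@R
def cloud(p):
    z=p["z_map"]; v,u=np.mgrid[:384,:512]
    X=np.stack([(u-p["cx"])*z/f(p),(v-p["cy"])*z/f(p),z],-1).reshape(-1,3)
    return toW(p,X).reshape(384,512,3)
def save(p,n,crop=None,s=1):
    a=p["frame"][...,::-1]
    if crop: a=a[crop[1]:crop[3],crop[0]:crop[2]]
    cv2.imwrite("pics/"+n,cv2.resize(a,None,fx=s,fy=s,interpolation=cv2.INTER_CUBIC))
E
python3 - <<'E'
from h import *
s=readout.sense(); print(s["tcp_pos"],s["ee_rot"],s["t"])
ims=[]
for c in ["scene","side"]:
    p=read_camera(c); ims.append(p["frame"][...,::-1])
    W=cloud(p)
    for l in ["cap","jar","collar","slot","red_dot"]:
        for d in pinpoint(p,l)[:4]: print(c,l,round(d["confidence"],2),toW(p,d["point"]).round(4)[0])
    for d in outline_of(p,"cap")[:4]:
        m=d["pixels"]; w=W[m&(p["z_map"]>0)]; print(c,"capmask",round(d["confidence"],2),m.sum(),np.median(w,0).round(3),w.min(0).round(3),w.max(0).round(3),np.argwhere(m).mean(0).round(),p["frame"][m].mean(0).round())
cv2.imwrite("pics/a.png",cv2.resize(np.vstack(ims),(450*1,600)) if 0 else ims[0]); cv2.imwrite("pics/b.png",ims[1])
E
```

```text
[ 6.24611590e-01 -6.77867388e-06  2.30512379e-01] [-2.22070049e+00 -2.22082421e+00  1.70822262e-03] 0.0
scene cap 0.79 [ 0.6246 -0.2247 -0.0009]
scene cap 0.63 [ 0.5198 -0.1839  0.0019]
scene cap 0.63 [ 4.429e-01 -9.800e-02 -1.000e-04]
scene jar 0.65 [0.4921 0.1104 0.0092]
scene collar 0.77 [0.4894 0.1166 0.1043]
scene slot 0.56 [0.5218 0.1112 0.1035]
scene slot 0.56 [0.4908 0.117  0.0937]
scene red_dot 0.74 [0.5113 0.0919 0.1041]
scene capmask 0.97 414 [ 0.632 -0.224  0.026] [ 0.568 -0.262 -0.004] [ 0.655 -0.186  0.062] [223. 186.] [69. 54. 59.]
scene capmask 0.63 218 [ 0.454 -0.096  0.019] [ 0.389 -0.115 -0.004] [ 0.471 -0.068  0.049] [172. 217.] [97. 85. 47.]
scene capmask 0.58 198 [ 0.531 -0.183  0.02 ] [ 0.503 -0.205 -0.002] [ 0.546 -0.16   0.049] [195. 194.] [70. 55. 61.]
side cap 0.84 [ 0.4405 -0.0942  0.001 ]
side cap 0.75 [ 0.6199 -0.2278 -0.0057]
side cap 0.7 [0.4913 0.1148 0.0155]
side cap 0.51 [ 0.5201 -0.1866 -0.0006]
side jar 0.87 [0.4879 0.1126 0.0132]
side jar 0.6 [0.5235 0.1112 0.1077]
side jar 0.44 [0.4865 0.1125 0.0943]
side collar 0.72 [0.4933 0.1145 0.1018]
side slot 0.63 [0.5216 0.1152 0.1038]
side red_dot 0.8 [0.5126 0.0927 0.104 ]
side capmask 0.86 361 [ 0.616 -0.207  0.024] [ 0.593 -0.319 -0.002] [ 0.666 -0.182  0.062] [166. 285.] [82. 73. 89.]
side capmask 0.83 326 [ 0.442 -0.084  0.019] [ 0.421 -0.114 -0.002] [ 0.471 -0.07   0.047] [207. 331.] [160. 137.  15.]
side capmask 0.69 242 [ 0.515 -0.173  0.019] [ 0.496 -0.248 -0.003] [ 0.537 -0.158  0.046] [183. 315.] [98. 77. 82.]
side capmask 0.56 1469 [0.484 0.138 0.09 ] [0.451 0.007 0.001] [0.529 0.157 0.106] [240. 285.] [102.  86.  71.]
```

View pics/a.png

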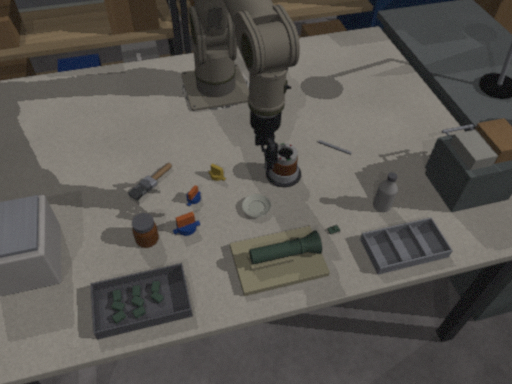

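View pics/b.png

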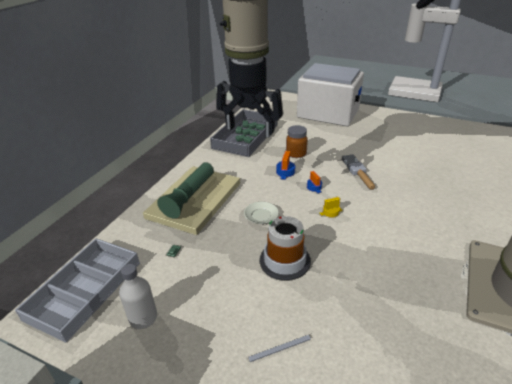

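The scene shows the small blue cap at (194,195), the larger blue one at (187,223), the yellow one at (217,172) and the jar at (285,165). The target is the cap at about (0.520, -0.185). I'll go above it and look with the wrist camera.

```bash
python3 -m jog '[{"dx":-40,"dy":-22},{"dx":-80,"dy":-44},{"dx":-120,"dy":-66},{"dx":-160,"dy":-88},{"dx":-185,"dy":-105},{"dx":-185,"dy":-105},{"dx":-185,"dy":-105}]'
cat > cap.py <<'E'
from h import *
import sys
p=read_camera("wrist"); W=cloud(p); hsv=cv2.cvtColor(p["frame"],cv2.COLOR_RGB2HSV)
s=readout.sense(); print("tcp",s["tcp_pos"],s["ee_rot"])
for d in pinpoint(p,"cap")[:3]: print(round(d["confidence"],2),toW(p,d["point"]).round(4)[0])
for d in outline_of(p,"cap")[:3]:
    m=d["pixels"]&(p["z_map"]>0); w=W[m]; 
    top=m&(abs(W[...,2]-.044)<.005)&((hsv[...,0]<22)); t=W[top]
    print("mask",round(d["confidence"],2),m.sum(),w.min(0).round(3),w.max(0).round(3))
    if top.sum()>20:
        r=cv2.minAreaRect((t[:,:2]*1000).astype(np.float32)); print(" wing",top.sum(),t.mean(0).round(4),r, "h",np.percentile(t[:,2],90))
save(p,sys.argv[1],s=1.5)
E
python3 cap.py c.png
```

```text
tcp [6.25004401e-01 2.89815822e-05 2.31353864e-01] [2.22138229e+00 2.22142376e+00 1.31353196e-04]
0.7 [ 0.5204 -0.1838  0.0019]
0.64 [0.4946 0.1117 0.0967]
0.57 [ 0.4472 -0.0954  0.0023]
mask 0.94 922 [ 0.416 -0.114  0.001] [ 0.471 -0.07   0.047]
mask 0.91 678 [ 0.597 -0.219 -0.   ] [0.652 0.011 0.308]
 wing 44 [ 0.6203 -0.1987  0.043 ] ((619.212158203125, -198.9110565185547), (14.573238372802734, 2.2672488689422607), 7.7428202629089355) h 0.04666539219439744
mask 0.68 1008 [ 0.488 -0.235 -0.   ] [ 0.545 -0.159  0.047]
 wing 282 [ 0.5212 -0.182   0.0441] ((520.516845703125, -183.1855010986328), (13.9393310546875, 39.83238983154297), 46.83366394042969) h 0.04578046571006877schema error: expected keys dx, dy, dz, spin, hand
```

View pics/c.png

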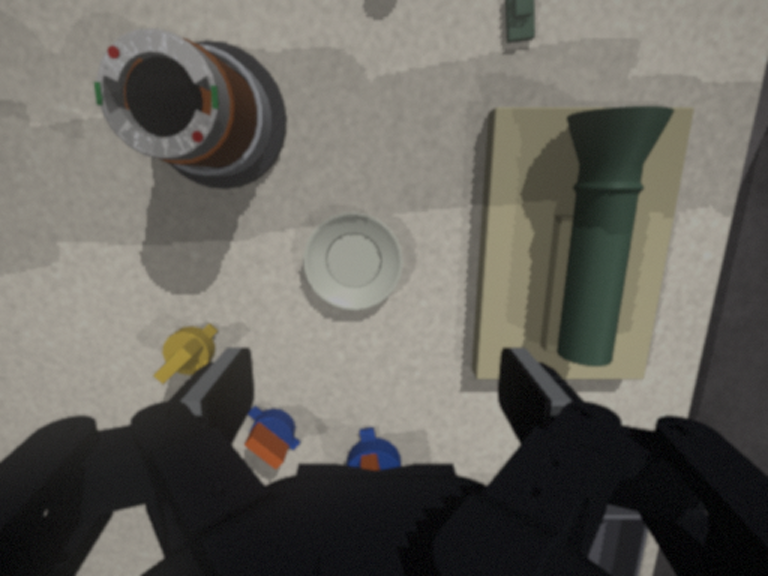

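The wrist view shows the small cap at (267,440), its wing at about -43° in world. The jar is at (165,95), with its slots along world x (green at (98,93) and (213,96)) and red dots on the ±45° diagonal. Every row needs all five keys, so I'll resend.

```bash
python3 -m jog '[{"dx":-36,"dy":-20,"dz":0,"spin":-8,"hand":60},{"dx":-72,"dy":-41,"dz":0,"spin":-16,"hand":60},{"dx":-108,"dy":-62,"dz":20,"spin":-24,"hand":60},{"dx":-145,"dy":-83,"dz":45,"spin":-32,"hand":60},{"dx":-183,"dy":-104,"dz":70,"spin":-40,"hand":60},{"dx":-183,"dy":-104,"dz":90,"spin":-47,"hand":60},{"dx":-183,"dy":-104,"dz":90,"spin":-47,"hand":60},{"dx":-183,"dy":-104,"dz":90,"spin":-47,"hand":60}]'
python3 cap.py d.png
```

```text
t: 1.65
tcp_pos: [0.5216, -0.1821, 0.1419]
ee_rot: [1.155, 2.921, 0.001]
force: [-0.8, 0.9, 1.3]
gripper_width: 0.0598
gripper_force: 0.0
tcp [ 0.52219652 -0.18194967  0.14252052] [1.15327654e+00 2.92063205e+00 1.12803133e-03]
0.78 [ 5.208e-01 -1.843e-01  4.000e-04]
0.74 [ 4.447e-01 -9.560e-02  4.000e-04]
0.7 [ 0.6251 -0.221   0.0053]
mask 0.89 1753 [ 0.495 -0.211 -0.   ] [ 0.546 -0.16   0.047]
 wing 515 [ 0.519  -0.1833  0.0452] ((519.8926391601562, -183.63931274414062), (10.940646171569824, 39.86526870727539), 46.467323303222656) h 0.04616382513107914
mask 0.63 2401 [ 0.419 -0.118 -0.   ] [ 0.471 -0.068  0.047]
mask 0.56 2838 [ 0.52  -0.269 -0.   ] [ 0.672 -0.166  0.216]
 wing 262 [ 0.6152 -0.2208  0.0441] ((615.2304077148438, -224.36428833007812), (53.59568786621094, 13.05975341796875), 86.96080017089844) h 0.047890789555223114
```

View pics/d.png

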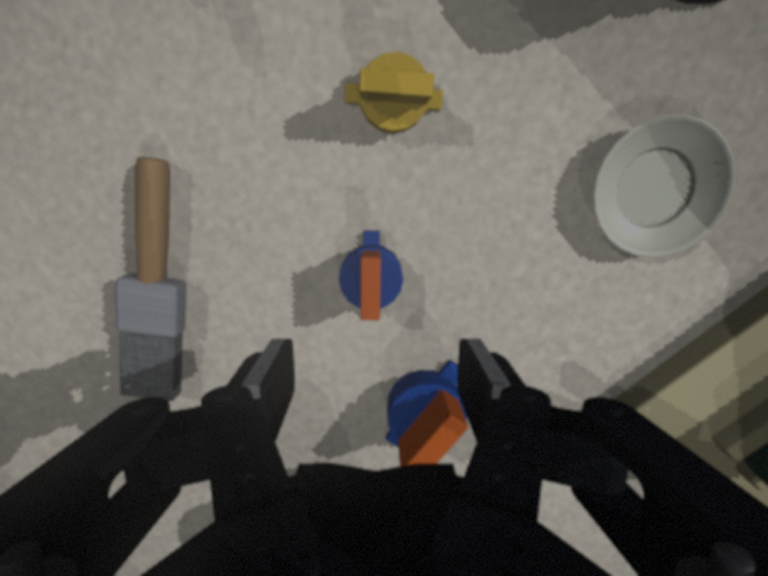

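The view shows the small cap (370,280), wing aligned with the tool x axis and centred between the fingers. Descending to grip the wing.

```bash
python3 -m jog '[{"dx":0,"dy":-2,"dz":40,"spin":0,"hand":50},{"dx":0,"dy":-2,"dz":75,"spin":0,"hand":50},{"dx":0,"dy":-2,"dz":100,"spin":0,"hand":50},{"dx":0,"dy":-2,"dz":112,"spin":0,"hand":50},{"dx":0,"dy":-2,"dz":117,"spin":0,"hand":50},{"dx":0,"dy":-2,"dz":117,"spin":0,"hand":50}]' 40 && python3 -m jog '[{"dx":0,"dy":0,"dz":0,"spin":0,"hand":6},{"dx":0,"dy":0,"dz":0,"spin":0,"hand":6},{"dx":0,"dy":0,"dz":0,"spin":0,"hand":6},{"dx":0,"dy":0,"dz":0,"spin":0,"hand":6},{"dx":0,"dy":0,"dz":0,"spin":0,"hand":6},{"dx":0,"dy":0,"dz":0,"spin":0,"hand":6}]' 40
```

```text
t: 2.4
tcp_pos: [0.5203, -0.1843, 0.0249]
ee_rot: [1.151, 2.922, 0.0]
force: [0.1, 0.2, -0.3]
gripper_width: 0.05
gripper_force: 0.0
t: 3.0
tcp_pos: [0.5203, -0.1847, 0.0253]
ee_rot: [1.151, 2.921, 0.0]
force: [-1.4, 0.7, 6.2]
gripper_width: 0.011
gripper_force: 43.3
```

```bash
python3 -m jog '[{"dx":0,"dy":0,"dz":-30,"spin":0,"hand":6},{"dx":0,"dy":0,"dz":-70,"spin":0,"hand":6},{"dx":0,"dy":0,"dz":-115,"spin":0,"hand":6},{"dx":0,"dy":0,"dz":-155,"spin":0,"hand":6},{"dx":0,"dy":0,"dz":-180,"spin":0,"hand":6},{"dx":0,"dy":0,"dz":-180,"spin":0,"hand":6}]' 40 && python3 -m jog '[{"dx":20,"dy":32,"dz":0,"spin":-6,"hand":6},{"dx":43,"dy":70,"dz":0,"spin":-12,"hand":6},{"dx":66,"dy":108,"dz":0,"spin":-18,"hand":6},{"dx":90,"dy":146,"dz":0,"spin":-24,"hand":6},{"dx":114,"dy":184,"dz":0,"spin":-30,"hand":6},{"dx":138,"dy":222,"dz":0,"spin":-36,"hand":6},{"dx":161,"dy":260,"dz":0,"spin":-43,"hand":6},{"dx":161,"dy":260,"dz":0,"spin":-43,"hand":6}]' 
cat > jar.py <<'E'
from h import *
import sys
p=read_camera("wrist"); W=cloud(p); hsv=cv2.cvtColor(p["frame"],cv2.COLOR_RGB2HSV).astype(int)
s=readout.sense(); print("tcp",s["tcp_pos"],s["ee_rot"],s["force"],s["joints"][6])
for l in ["collar","slot","red_dot","jar"]:
    for d in pinpoint(p,l)[:3]: print(l,round(d["confidence"],2),toW(p,d["point"]).round(4)[0])
ok=(p["z_map"]>0)&(abs(W[...,2]-.103)<.006)&(np.hypot(W[...,0]-.4915,W[...,1]-.115)<.045)
rim=ok.copy(); w=W[rim]; print("rim",len(w),w.min(0).round(4),w.max(0).round(4))
ring=cv2.convexHull((w[:,:2]*1000).astype(np.float32)); c,r=cv2.minEnclosingCircle(ring); print("circle",c,r,cv2.fitEllipse(ring), np.median(w[:,2]))
for n,m in [("red",((hsv[...,0]<8)|(hsv[...,0]>172))),("green",((hsv[...,0]>45)&(hsv[...,0]<85)))]:
    m=m&ok&(hsv[...,1]>110)
    k,lab,st,ce=cv2.connectedComponentsWithStats(m.astype(np.uint8))
    for i in range(1,k):
        if st[i,4]>=8: print(n,st[i,4],ce[i].round(1),W[lab==i].mean(0).round(4))
save(p,sys.argv[1],s=1.5)
E
python3 jar.py e.png
```

```text
t: 3.6
tcp_pos: [0.5214, -0.185, 0.2086]
ee_rot: [1.149, 2.916, 0.001]
force: [-0.5, -0.6, -2.0]
gripper_width: 0.0109
gripper_force: 42.3
t: 4.4
tcp_pos: [0.5781, 0.1234, 0.203]
ee_rot: [0.021, -3.14, -0.006]
force: [-0.4, 0.0, -1.8]
gripper_width: 0.011
gripper_force: 42.3
tcp [0.57827905 0.11944658 0.20281578] [ 1.04495517e-02 -3.13935746e+00 -2.15705359e-03] [ 0.10063132 -0.92102639 -0.46077557] 1.2271587036341476
collar 0.72 [0.4911 0.117  0.1081]
slot 0.6 [0.5211 0.1158 0.1032]
red_dot 0.97 [0.5107 0.0917 0.1051]
red_dot 0.63 [0.4895 0.1142 0.0136]
jar 0.93 [0.4897 0.1143 0.0155]
rim 4510 [0.4541 0.0781 0.097 ] [0.5283 0.151  0.1078]
circle (491.11029052734375, 114.88902282714844) 37.40971374511719 ((491.2427673339844, 114.59139251708984), (73.02761840820312, 73.83158874511719), 102.31370544433594) 0.10367285161484982
red 36 [267.6  63.1] [0.4694 0.1372 0.1048]
red 29 [210.7 118.7] [0.5139 0.0896 0.1047]
```

View pics/e.png

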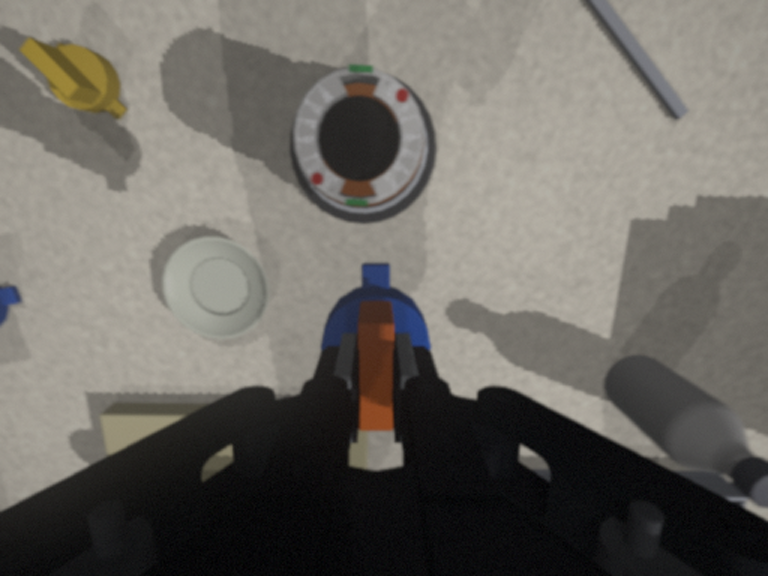

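The view shows the collar at (360,138), green bars at (360,68) and (357,202), and red dots at (402,95) and (317,178). The held cap has its wing at (376,365). Next I'll measure the cap in the hand and the slot angle.

```bash
cat > m.py <<'E'
from h import *
p=read_camera("wrist"); W=cloud(p); hsv=cv2.cvtColor(p["frame"],cv2.COLOR_RGB2HSV).astype(int)
s=readout.sense(); T=s["tcp_pos"]; R=cv2.Rodrigues(np.array(s["ee_rot"],float))[0]; print("tcp",T,"toolx",np.degrees(np.arctan2(R[1,0],R[0,0])),"tilt",R[:,2])
L=(W-T)@R*1000; ok=p["z_map"]>0
near=ok&(np.abs(L[...,0])<45)&(np.abs(L[...,1])<35)&(L[...,2]>-35)&(L[...,2]<40)
o=near&(hsv[...,0]<20)&(hsv[...,1]>120); b=near&(hsv[...,0]>100)&(hsv[...,0]<130)&(hsv[...,1]>120)
for n,m in (("orange",o),("blue",b)):
    l=L[m]; print(n,len(l)); print(np.percentile(l,[1,5,50,95,99],axis=0).round(1))
l=L[o]; l=l[l[:,2]<np.percentile(l[:,2],50)]; print("wingtop rect",cv2.minAreaRect(l[:,:2].astype(np.float32)))
lg=L[b&(L[...,0]>24)]; print("lug",len(lg),lg.mean(0).round(1),lg.min(0).round(1),lg.max(0).round(1))
g=ok&(hsv[...,0]>45)&(hsv[...,0]<85)&(hsv[...,1]>90)&(np.hypot(W[...,0]-.4913,W[...,1]-.1146)<.05)
k,lab,st,ce=cv2.connectedComponentsWithStats(g.astype(np.uint8))
for i in range(1,k):
    if st[i,4]>5: print("green",st[i,4],ce[i],W[lab==i].mean(0).round(4))
E
python3 m.py
```

```text
tcp [0.57918156 0.1139367  0.20398469] toolx 179.856521232833 tilt [-3.75593425e-04 -6.64922492e-04 -9.99999708e-01]
orange 1918
[[-19.1  -4.8 -28. ]
 [-16.9  -4.5 -21.1]
 [  4.    0.5 -19.7]
 [ 20.1   6.  -10.2]
 [ 20.3   6.3  -2.6]]
blue 937
[[  1.5 -18.7  -8.4]
 [  2.5 -17.    5.3]
 [ 11.7   6.3   6.5]
 [ 28.9  18.7  19.8]
 [ 30.3  20.6  20.3]]
wingtop rect ((0.5032520294189453, 0.8173322677612305), (11.261923789978027, 39.399070739746094), 89.82763671875)
lug 169 [27.4  0.8 19.2] [24.1 -4.4 17.7] [30.6  5.5 20.8]
green 37 [250.7027027   44.05405405] [0.4564 0.1152 0.1049]
green 33 [248.75757576 133.6969697 ] [0.5274 0.1133 0.1021]
```

```bash
python3 -m jog '[{"dx":30,"dy":0,"dz":0,"spin":0.6,"hand":6},{"dx":60,"dy":0,"dz":0,"spin":1.3,"hand":6},{"dx":87,"dy":0,"dz":20,"spin":1.3,"hand":6},{"dx":87,"dy":0,"dz":45,"spin":1.3,"hand":6},{"dx":87,"dy":0,"dz":60,"spin":1.3,"hand":6},{"dx":87,"dy":0,"dz":60,"spin":1.3,"hand":6},{"dx":87,"dy":0,"dz":60,"spin":1.3,"hand":6},{"dx":87,"dy":0,"dz":60,"spin":1.3,"hand":6}]'
cat >> m.py <<'E'
w=W[ok&(abs(W[...,2]-.103)<.006)&(np.hypot(W[...,0]-.4915,W[...,1]-.115)<.042)&(hsv[...,1]<70)]
if len(w)>100:
    from scipy.optimize import least_squares
    h=cv2.convexHull((w[:,:2]*1000).astype(np.float32))[:,0]; 
    q=least_squares(lambda c:np.hypot(h[:,0]-c[0],h[:,1]-c[1])-37,[491.5,114.4],loss="soft_l1"); print("rimfit",q.x,"n",len(h),"cost",q.cost)
save(p,"m%d.png"%p["shot"],s=1.5); print("shot",p["shot"])
E
python3 m.py
```

```text
t: 5.5
tcp_pos: [0.493, 0.1154, 0.1454]
ee_rot: [0.037, 3.14, 0.001]
force: [0.2, -0.2, -0.7]
gripper_width: 0.0111
gripper_force: 42.3
tcp [0.49294053 0.11548779 0.14536081] toolx 178.67167068375494 tilt [ 1.66364122e-03  3.93408388e-04 -9.99998539e-01]
orange 1984
[[-19.1  -4.9 -28.4]
 [-16.9  -4.7 -21.5]
 [  4.7   0.4 -20. ]
 [ 20.1   6.   -6.6]
 [ 20.3   6.5   0.7]]
blue 1531
[[  1.4 -19.1  -8.3]
 [  3.2 -17.    4.9]
 [ 15.5   1.    6.3]
 [ 28.3  18.   19.3]
 [ 30.3  20.3  19.9]]
wingtop rect ((0.4700603485107422, 0.37554168701171875), (39.56986618041992, 11.759674072265625), 0.31317615509033203)
lug 203 [27.4  0.4 18.9] [24.  -5.2 17.4] [31.   6.  20.5]
green 66 [247.86363636 160.59090909] [0.456  0.1153 0.1049]
rimfit [491.20366356 114.55125611] n 45 cost 4.650748502728949
shot 7
```

```bash
python3 -m jog '[{"dx":1,"dy":-1.4,"dz":5,"spin":0,"hand":6},{"dx":1,"dy":-1.4,"dz":10,"spin":0,"hand":6},{"dx":1,"dy":-1.4,"dz":14,"spin":0,"hand":6},{"dx":1,"dy":-1.4,"dz":17,"spin":0,"hand":6},{"dx":1,"dy":-1.4,"dz":17,"spin":0,"hand":6},{"dx":1,"dy":-1.4,"dz":17,"spin":0,"hand":6}]' && python3 m.py
```

```text
t: 6.15
tcp_pos: [0.4912, 0.1142, 0.1273]
ee_rot: [-0.036, -3.141, -0.0]
force: [0.1, -0.2, -0.3]
gripper_width: 0.0113
gripper_force: 42.3
tcp [0.49126714 0.1141805  0.12741511] toolx 178.7069083633535 tilt [ 1.69715351e-04  3.95543842e-05 -9.99999985e-01]
orange 2030
[[-18.9  -4.8 -28. ]
 [-16.8  -4.5 -21.2]
 [  5.3   1.1 -19.8]
 [ 20.3   6.3  -1.7]
 [ 23.4  23.9  22.7]]
blue 1572
[[  1.5 -19.4  -8.4]
 [  3.5 -17.1   5.1]
 [ 15.3   1.2   6.6]
 [ 28.   18.6  19.5]
 [ 30.2  20.6  20.2]]
wingtop rect ((0.6367073059082031, 0.7760114669799805), (39.71574401855469, 11.24637508392334), 0.19133682548999786)
lug 194 [27.4  0.7 19.1] [24.  -5.  17.4] [31.1  6.1 21. ]
green 95 [249.74736842 168.03157895] [0.456  0.1154 0.1048]
rimfit [491.3054395  114.39416399] n 42 cost 2.356911616028679
shot 8
```

View pics/m8.png

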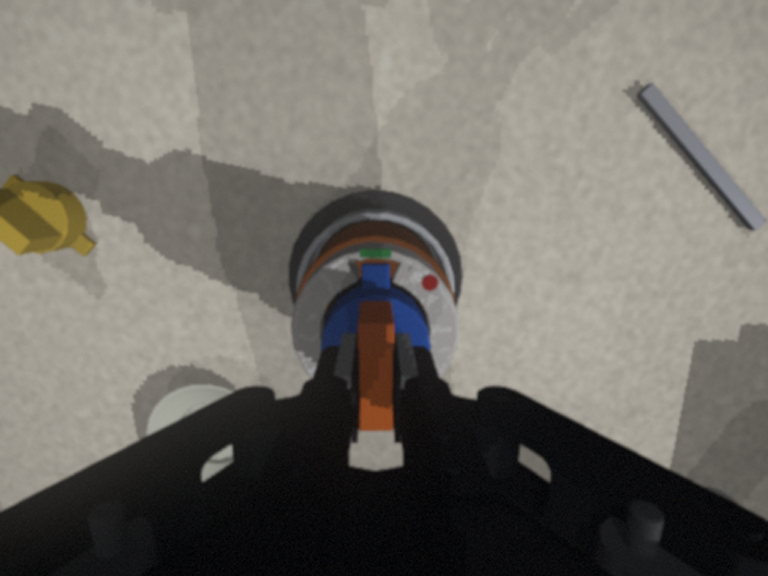

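The lug at (376,275) sits in line with the slot and its green bar at (375,253). I'll lower it gently.

```bash
python3 -m jog '[{"dx":-0.5,"dy":-0.3,"dz":1.5,"spin":0,"hand":6},{"dx":-0.5,"dy":-0.3,"dz":3,"spin":0,"hand":6},{"dx":-0.5,"dy":-0.3,"dz":4.5,"spin":0,"hand":6},{"dx":-0.5,"dy":-0.3,"dz":5,"spin":0,"hand":6},{"dx":-0.5,"dy":-0.3,"dz":5,"spin":0,"hand":6}]' && python3 -m jog '[{"dx":0,"dy":0,"dz":1,"spin":0,"hand":6},{"dx":0,"dy":0,"dz":2,"spin":0,"hand":6},{"dx":0,"dy":0,"dz":3,"spin":0,"hand":6},{"dx":0,"dy":0,"dz":3,"spin":0,"hand":6}]'
```

```text
t: 6.7
tcp_pos: [0.4916, 0.1138, 0.1222]
ee_rot: [-0.036, -3.141, 0.0]
force: [-0.4, -0.3, -1.4]
gripper_width: 0.011
gripper_force: 42.3
t: 7.1
tcp_pos: [0.4918, 0.1139, 0.1194]
ee_rot: [0.036, 3.141, 0.0]
force: [0.3, -0.4, 1.6]
gripper_width: 0.0112
gripper_force: 42.7
```

```bash
python3 -m jog '[{"dx":0,"dy":0,"dz":1.5,"spin":0,"hand":6},{"dx":0,"dy":0,"dz":3,"spin":0,"hand":6},{"dx":0,"dy":0,"dz":4.5,"spin":0,"hand":6},{"dx":0,"dy":0,"dz":5.5,"spin":0,"hand":6},{"dx":0,"dy":0,"dz":5.5,"spin":0,"hand":6}]' 70 && python3 -m jog '[{"dx":0,"dy":0,"dz":1,"spin":0,"hand":6},{"dx":0,"dy":0,"dz":2,"spin":0,"hand":6},{"dx":0,"dy":0,"dz":2.5,"spin":0,"hand":6},{"dx":0,"dy":0,"dz":2.5,"spin":0,"hand":6}]'
```

```text
t: 7.6
tcp_pos: [0.4921, 0.114, 0.1143]
ee_rot: [0.036, 3.14, 0.0]
force: [-1.1, -0.3, 7.8]
gripper_width: 0.0103
gripper_force: 74.3
t: 8.0
tcp_pos: [0.4922, 0.114, 0.1121]
ee_rot: [0.036, 3.14, 0.0]
force: [-2.4, 0.1, 10.5]
gripper_width: 0.01
gripper_force: 74.8
```

```bash
cat > t.py <<'E'
from h import *
s=readout.sense(); R=cv2.Rodrigues(np.array(s["ee_rot"],float))[0]; print("toolx %.2f"%np.degrees(np.arctan2(R[1,0],R[0,0])),"F",np.round(s["force"],1),"M",np.round(s["ft_torque"],3),"z",round(s["tcp_pos"][2],4),"xy",s["tcp_pos"][:2])
E
python3 t.py; python3 -m jog '[{"dx":0,"dy":0,"dz":0.5,"spin":3,"hand":6},{"dx":0,"dy":0,"dz":0.5,"spin":6,"hand":6},{"dx":0,"dy":0,"dz":0.5,"spin":9,"hand":6},{"dx":0,"dy":0,"dz":0.5,"spin":12,"hand":6}]' >/dev/null; python3 t.py; python3 -m jog '[{"dx":0,"dy":0,"dz":0,"spin":3,"hand":6},{"dx":0,"dy":0,"dz":0,"spin":6,"hand":6},{"dx":0,"dy":0,"dz":0,"spin":9,"hand":6},{"dx":0,"dy":0,"dz":0,"spin":12,"hand":6}]' >/dev/null; python3 t.py
```

```text
toolx 178.70 F [-2.4  0.1 10.5] M [-0.113  0.609  0.032] z 0.1121 xy [0.49219867 0.11401696]
toolx 166.59 F [-0.8 -0.3 10.5] M [-0.081  0.413  0.123] z 0.1118 xy [0.49236453 0.11397576]
toolx 154.59 F [-1.   0.7 10.2] M [-0.096  0.149  0.152] z 0.1119 xy [0.49270826 0.11405008]
```

```bash
cat > rd.py <<'E'
from h import *
p=read_camera("wrist"); W=cloud(p); hsv=cv2.cvtColor(p["frame"],cv2.COLOR_RGB2HSV).astype(int)
r=np.hypot(W[...,0]-.4917,W[...,1]-.1144); ok=(p["z_map"]>0)&(abs(W[...,2]-.101)<.007)&(r<.042)&(r>.026)&(hsv[...,1]>110)
for n,m in [("red",(hsv[...,0]<5)|(hsv[...,0]>172)),("green",(hsv[...,0]>45)&(hsv[...,0]<85))]:
    k,lab,st,ce=cv2.connectedComponentsWithStats((m&ok).astype(np.uint8))
    for i in range(1,k):
        if st[i,4]>=12: w=W[lab==i].mean(0); print(n,st[i,4],"ang %.1f"%np.degrees(np.arctan2(w[1]-.1144,w[0]-.4917)),w.round(4))
save(p,"r%d.png"%p["shot"],s=1.5); print(p["shot"])
E
python3 -m jog '[{"dx":0,"dy":0,"dz":0,"spin":3,"hand":6},{"dx":0,"dy":0,"dz":0,"spin":6,"hand":6},{"dx":0,"dy":0,"dz":0,"spin":9,"hand":6},{"dx":0,"dy":0,"dz":0,"spin":12,"hand":6}]' >/dev/null; python3 t.py; python3 rd.py
```

```text
toolx 142.58 F [-0.1 -0.4 10.3] M [-0.021  0.074  0.083] z 0.112 xy [0.49282674 0.11405017]
red 85 ang 125.1 [0.4729 0.1411 0.1023]
green 77 ang 169.9 [0.4568 0.1206 0.1021]
9
```

```bash
python3 -m jog '[{"dx":0,"dy":0,"dz":0,"spin":3,"hand":6},{"dx":0,"dy":0,"dz":0,"spin":6,"hand":6},{"dx":0,"dy":0,"dz":0,"spin":9,"hand":6},{"dx":0,"dy":0,"dz":0,"spin":12,"hand":6}]' >/dev/null; python3 t.py; python3 -m jog '[{"dx":0,"dy":0,"dz":0,"spin":2,"hand":6},{"dx":0,"dy":0,"dz":0,"spin":4,"hand":6}]' >/dev/null; python3 t.py;  python3 rd.py
```

```text
toolx 130.59 F [ 0.1 -0.5 10. ] M [-0.081  0.02   0.099] z 0.112 xy [0.49289382 0.11405753]
toolx 126.63 F [ 0.2 -0.3  9.8] M [-0.149  0.028  0.136] z 0.112 xy [0.49290923 0.11403501]
red 85 ang 125.1 [0.4729 0.1411 0.1023]
green 61 ang 169.3 [0.4569 0.121  0.1023]
10
```

```bash
python3 -m jog '[{"dx":0,"dy":0,"dz":0,"spin":1,"hand":6},{"dx":0,"dy":0,"dz":0,"spin":2,"hand":6},{"dx":0,"dy":0,"dz":0,"spin":3,"hand":6}]' >/dev/null; python3 t.py; python3 -m jog '[{"dx":0,"dy":0,"dz":0,"spin":1,"hand":6},{"dx":0,"dy":0,"dz":0,"spin":2,"hand":6}]' >/dev/null; python3 t.py;  python3 rd.py
```

```text
toolx 123.67 F [-0.8  0.4 10.7] M [-0.065  0.055  0.146] z 0.112 xy [0.49290003 0.11403205]
toolx 121.68 F [-0.3 -1.  10.5] M [-0.147  0.138  0.213] z 0.112 xy [0.49279026 0.11401934]
red 87 ang 125.1 [0.473  0.141  0.1022]
green 55 ang 169.5 [0.4569 0.1208 0.1022]
11
```

```bash
for i in 1; do python3 -m jog '[{"dx":0,"dy":0,"dz":0,"spin":1,"hand":6}]' >/dev/null; python3 t.py; done; python3 -m jog '[{"dx":0,"dy":0,"dz":0,"spin":1,"hand":6},{"dx":0,"dy":0,"dz":0,"spin":1,"hand":6}]' >/dev/null; python3 t.py;  python3 rd.py
```

```text
toolx 120.70 F [-0.9 -0.4 10.5] M [-0.203  0.344  0.268] z 0.1119 xy [0.49269387 0.11397673]
toolx 119.69 F [-1.2 -1.3 10.7] M [-0.214  0.387  0.243] z 0.1118 xy [0.4924494  0.11394373]
red 85 ang 125.2 [0.4729 0.141  0.102 ]
green 55 ang 169.5 [0.4569 0.1208 0.1022]
12
```

```bash
python3 -m jog '[{"dx":0,"dy":0,"dz":0,"spin":-1,"hand":6},{"dx":0,"dy":0,"dz":-1,"spin":-1,"hand":6},{"dx":0,"dy":0,"dz":-2,"spin":-1,"hand":6},{"dx":0,"dy":0,"dz":-3,"spin":-1,"hand":6},{"dx":0,"dy":0,"dz":-3,"spin":-1,"hand":6}]' >/dev/null; python3 t.py; python3 -m jog '[{"dx":0,"dy":0,"dz":-1,"spin":0,"hand":6},{"dx":0,"dy":0,"dz":-2,"spin":0,"hand":6},{"dx":0,"dy":0,"dz":-2,"spin":0,"hand":6}]' >/dev/null; python3 t.py; python3 -m jog '[{"dx":0,"dy":0,"dz":-0.5,"spin":0,"hand":6},{"dx":0,"dy":0,"dz":-1,"spin":0,"hand":6},{"dx":0,"dy":0,"dz":-1,"spin":0,"hand":6}]' >/dev/null; python3 t.py;python3 rd.py
```

```text
toolx 120.70 F [-0.1 -0.3  5.5] M [-0.117  0.018  0.055] z 0.1143 xy [0.49222496 0.11378275]
toolx 120.70 F [-0.3 -0.1  4.8] M [-0.128 -0.259  0.014] z 0.1161 xy [0.49200043 0.11382174]
toolx 120.70 F [ 1.4 -0.5  4. ] M [-0.114 -0.336  0.027] z 0.1169 xy [0.4918152  0.11377634]
red 85 ang 125.6 [0.4727 0.1409 0.1039]
green 56 ang 169.6 [0.4569 0.1208 0.1039]
13
```

```bash
for i in 1; do python3 -m jog '[{"dx":0,"dy":0,"dz":-0.5,"spin":0,"hand":6},{"dx":0,"dy":0,"dz":-1,"spin":0,"hand":6},{"dx":0,"dy":0,"dz":-1,"spin":0,"hand":6}]' >/dev/null; python3 t.py; done;  python3 -m jog '[{"dx":0,"dy":0,"dz":-0.5,"spin":0,"hand":6},{"dx":0,"dy":0,"dz":-1,"spin":0,"hand":6},{"dx":0,"dy":0,"dz":-1,"spin":0,"hand":6}]' >/dev/null; python3 t.py; python3 rd.py
```

```text
toolx 120.70 F [ 1.6 -0.2  2.7] M [-0.118 -0.428  0.07 ] z 0.1178 xy [0.49168971 0.11377857]
toolx 120.70 F [ 1.3 -0.7  1.1] M [-0.084 -0.506  0.053] z 0.1187 xy [0.49159655 0.11376855]
red 82 ang 125.4 [0.4728 0.1409 0.1044]
green 55 ang 169.2 [0.4569 0.121  0.1045]
14
```

View pics/r14.png

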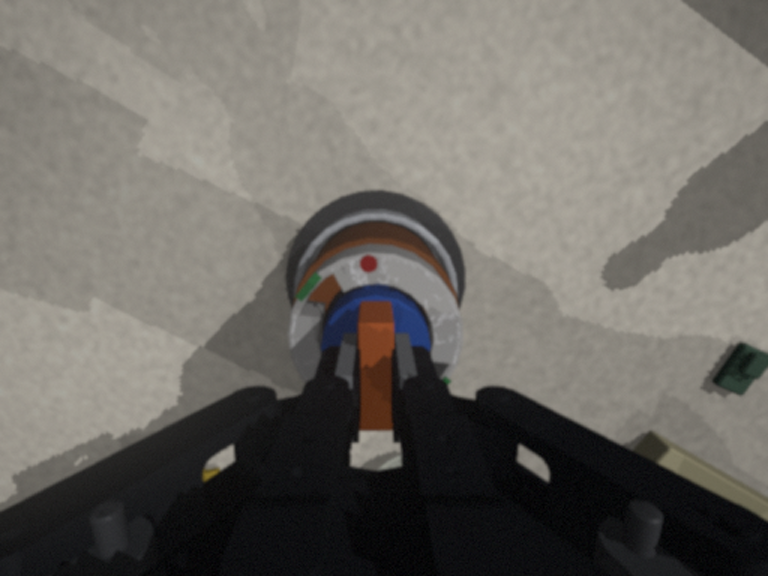

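The wing at (376,365) points at the red dot (369,263), about 4° past it at the stop, and the cap height and force match locked. Releasing now.

```bash
python3 -m jog '[{"dx":0,"dy":0,"dz":0,"spin":0,"hand":16},{"dx":0,"dy":0,"dz":0,"spin":0,"hand":30},{"dx":0,"dy":0,"dz":0,"spin":0,"hand":45},{"dx":0,"dy":0,"dz":-20,"spin":0,"hand":45},{"dx":0,"dy":0,"dz":-60,"spin":0,"hand":45},{"dx":0,"dy":0,"dz":-100,"spin":0,"hand":45},{"dx":-50,"dy":0,"dz":-120,"spin":0,"hand":45},{"dx":-90,"dy":0,"dz":-120,"spin":0,"hand":45}]' && python3 -m jog '[{"dx":0,"dy":0,"dz":0,"spin":0,"hand":45},{"dx":0,"dy":0,"dz":0,"spin":0,"hand":45},{"dx":0,"dy":0,"dz":0,"spin":0,"hand":45},{"dx":0,"dy":0,"dz":0,"spin":0,"hand":45}]' && python3 rd.py && python3 - <<'E'
from h import *
p=read_camera("wrist"); W=cloud(p); hsv=cv2.cvtColor(p["frame"],cv2.COLOR_RGB2HSV)
m=(np.hypot(W[...,0]-.4917,W[...,1]-.1144)<.04)&(p["z_map"]>0)
o=m&(W[...,2]>.128)&(hsv[...,0]<20); w=W[o]; print("wing z",np.median(w[:,2]),cv2.minAreaRect((w[:,:2]*1000).astype(np.float32)))
b=m&(hsv[...,0]>100)&(hsv[...,0]<130)&(hsv[...,1]>120); print("core top",np.percentile(W[b][:,2],[10,50,90]))
c=m&(hsv[...,1]<60)&(W[...,2]<.11)&(W[...,2]>.098); print("collar",np.median(W[c][:,2]))
save(p,"z.png",s=1.5)
E
```

```text
t: 13.4
tcp_pos: [0.5394, 0.0364, 0.2424]
ee_rot: [1.548, 2.728, 0.005]
force: [1.6, 0.3, -0.3]
gripper_width: 0.0447
gripper_force: 0.0
t: 13.8
tcp_pos: [0.5371, 0.0377, 0.2387]
ee_rot: [-1.551, -2.731, -0.0]
force: [0.5, -0.4, 0.1]
gripper_width: 0.0452
gripper_force: 0.0
red 28 ang 125.6 [0.4728 0.1407 0.1047]
red 23 ang -54.1 [0.5109 0.0879 0.1046]
15
wing z 0.13890522175147946 ((491.8681640625, 114.74501037597656), (11.627339363098145, 39.228328704833984), 31.271465301513672)
core top [0.11195658 0.11294453 0.11391015]
collar 0.10385410761448287
```

View pics/z.png

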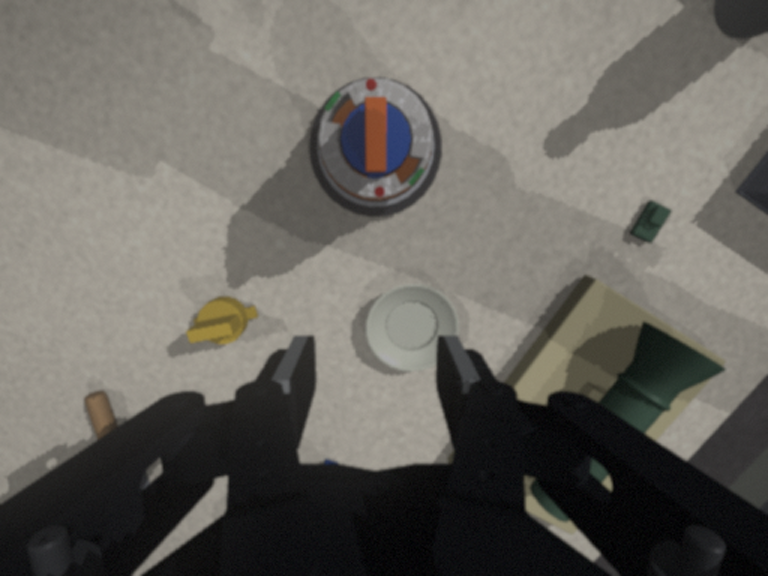

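The cap is free of the gripper and its wing points at the red dots (371,85) and (379,191). Its core top stands 9 mm above the collar, which is exactly the locked height (origin at z = 81 mm).

```bash
python3 -c "
from workcell import sign_off; print(sign_off())"
```

```text
the job is handed in; nothing more can be done
None
```

The amber jar is closed with the small blue cap, which measured at the locked height, with its wing about 4° past the red dots, against the stop. The press stayed near 11 N, and I released the cap and handed the job in at about 14 s.

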